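# Key a coupling hub onto its shaft, lock it and fit its pins

## Task

The coupling hub on the assembly fixture is hung up on its shaft key: lift the red-ball lever all the way up to spring the two dogs open, then turn the hub on the shaft until its keyway drops over the key and it sits fully home on the shoulder. Then press the lever fully down again to lock the dogs over the flange, and stand every orange coupling pin from the wooden rack upright in a bore of the flange, pushed in to its collar (before or after locking). Leave the micrometer where it lies.

Things in the scene. Friction and masses are not known exactly. Their poses are not given: they have to be found in the camera images.
- fixture: Assembly fixture, fixed to the bench: blue base plate 16 mm thick, spanning local x -90..90, y -190..105 mm. Origin on the axis of its upright steel shaft, at bench height; z up, x toward the shaft's key (yellow mark on the plate there). A 50 mm wide shoulder, top at z = 30 mm, surrounds the shaft's foot: the home seat of the hub.
- shaft_top (a point): Top of the shaft, on its axis, 95 mm above the bench. The shaft is 24 mm in diameter, chamfered at the top.
- key_top (a point): Top of the brass key on the fixture's +x side of the shaft, 64 mm above the bench. The key is 8 mm wide, reaches 17.5 mm out from the axis and stands from the shoulder (z = 30) to z = 64 mm.
- hub: Aluminium hub, 0.6 kg, on the shaft, standing on the key (origin 61 to 64 mm up, leaning up to 0.1 rad). Origin: centre of its underside; z up its bore, x to its keyway (yellow mark on flange). Flange 124 mm across, z 0 to 16 mm; boss 46 mm across, z 16 to 46 mm, to grip; bore 25.5, keyway 11 mm wide. When hub x points along fixture x it can drop to origin 30 mm up.
- lever (a joint): Angle of the dog lever, rad: 0 = down (dogs closed), 1.1 = all the way up (dogs open, 22 mm of travel). The lever and dogs stay where they are left; moving it takes about 2 N at the ball.
- lever_ball (a point): Centre of the red ball, 26 mm in diameter, on the end of the lever, 130 mm from the pivot, on a 12 mm rod. With the lever down the ball is 50 mm above the bench, on the -x side of the pivot in the fixture's frame; lifting moves it up and over toward +x about the pivot.
- lever_pivot (a point): Centre of the lever's hinge, on the fixture at local (60, -155, 50) mm; the hinge axis is the fixture's y axis. Its axes are the fixture's.
- dog0_tip (a point): Inner end of the steel dog at the fixture's +y side: 28 mm wide, z = 48 to 57 mm, sliding toward the shaft in a grey guide (76 to 100 mm from the axis, up to z = 59 mm). Closed, the end is 54 mm from the shaft axis: over a seated hub's flange, or under a hub that stands on the key, so that it cannot come down. Open, 76 mm.
- dog1_tip (a point): Inner end of the steel dog at the fixture's -y side: 28 mm wide, z = 48 to 57 mm, sliding toward the shaft in a grey guide (76 to 100 mm from the axis, up to z = 59 mm). Closed, the end is 54 mm from the shaft axis: over a seated hub's flange, or under a hub that stands on the key, so that it cannot come down. Open, 76 mm.
- rack: Loose light wooden block 130 x 130 x 40 mm that stores the pins upright, 1.6 kg; origin at the centre of its underside. Four 22 mm holes, 30 mm deep, at local (+-34, +-34) mm.
- micrometer: Micrometer lying on the bench, 59 x 156 x 18 mm, origin at the centre of its underside. To be left alone.
- bore0 (a point): Centre of the mouth of one of the hub's four through bores (45 degrees from hub x), at the flange's top face (hub z = 16 mm), 44 mm from the hub's axis, 21 mm in diameter. Its axes are the hub's.
- bore1 (a point): Centre of the mouth of one of the hub's four through bores (135 degrees from hub x), at the flange's top face (hub z = 16 mm), 44 mm from the hub's axis, 21 mm in diameter. Its axes are the hub's.
- bore2 (a point): Centre of the mouth of one of the hub's four through bores (225 degrees from hub x), at the flange's top face (hub z = 16 mm), 44 mm from the hub's axis, 21 mm in diameter. Its axes are the hub's.
- bore3 (a point): Centre of the mouth of one of the hub's four through bores (315 degrees from hub x), at the flange's top face (hub z = 16 mm), 44 mm from the hub's axis, 21 mm in diameter. Its axes are the hub's.
- pin0: Coupling pin, 91 mm long, 0.12 kg, upright in any hole of the rack at the start (None if absent). Origin: centre of its foot, z up. Steel shank 18 mm across, z 0 to 25 mm, foot tapered to 12; collar 28 mm across, z 25 to 31 mm, rests on the top face of rack or flange; orange sleeve 20 mm across, z 31 to 91 mm, to grip. Fully in a bore its origin is 9 mm below the hub's underside.
- pin1: Coupling pin, 91 mm long, 0.12 kg, upright in any hole of the rack at the start (None if absent). Origin: centre of its foot, z up. Steel shank 18 mm across, z 0 to 25 mm, foot tapered to 12; collar 28 mm across, z 25 to 31 mm, rests on the top face of rack or flange; orange sleeve 20 mm across, z 31 to 91 mm, to grip. Fully in a bore its origin is 9 mm below the hub's underside.
- pin2: Coupling pin, 91 mm long, 0.12 kg, upright in any hole of the rack at the start (None if absent). Origin: centre of its foot, z up. Steel shank 18 mm across, z 0 to 25 mm, foot tapered to 12; collar 28 mm across, z 25 to 31 mm, rests on the top face of rack or flange; orange sleeve 20 mm across, z 31 to 91 mm, to grip. Fully in a bore its origin is 9 mm below the hub's underside.
- pin3: Coupling pin, 91 mm long, 0.12 kg, upright in any hole of the rack at the start (None if absent). Origin: centre of its foot, z up. Steel shank 18 mm across, z 0 to 25 mm, foot tapered to 12; collar 28 mm across, z 25 to 31 mm, rests on the top face of rack or flange; orange sleeve 20 mm across, z 31 to 91 mm, to grip. Fully in a bore its origin is 9 mm below the hub's underside.
Mind the look-alikes: they are no part of the job. Leave any purple or white look-alike of the pin1 alone.

How it is judged:
By the outcome, as a careful person would: the job done as asked, in the order asked, and still so for the second after the job is handed in, with the robot touching nothing.
Of pin0, pin1, pin2, pin3 only 2 to 4 are there at a start; the rules pass over those that are not, and their reading is None.
At some moment in a run one of rack may be knocked a few centimetres aside while the robot is not near it.
It also fails if it takes over 210 s, if anything falls off the work surface, if the arm or the gripper's body presses on something with over 40 N, if the wrist force passes 120 N, or if a joint passes its speed limit or range.

## Robot

A 7-joint arm with a two-finger parallel gripper is mounted at the origin on the work surface; the furniture and walls round the work are solid. World frame = base frame: x ahead of the robot, y to its left, z up, the work surface at z = 0. Lengths are in m, angles in rad, forces in N, time in s.
With the tool pointing down it reaches from about 0.425 to 0.925 m from the base axis. Payload 6.8 kg.
Tool frame: the origin (TCP) lies midway between the tips of the shut fingers; the grasp point (between the pads) lies 19 mm behind it; z points along the fingers, y is the line along which they close (so a half turn about z gives the same grasp; the last joint's range is limited). The gripper opens to 85 mm and grips with 20 to 120 N. Pads are 22 mm wide; open, the fingers measure 114 mm over their backs; the gripper's body (76 mm by 85 mm) begins 54 mm behind the grasp point. The pads swing forward as they close: fully open they stand 13 mm farther back than shut.
Start: joints at [1.184, 0.477, 0.022, 1.555, -0.011, 1.109, -0.083], TCP at [0.186, -0.649, 0.231] pointing down, gripper open.
Joint ranges: [-2.96, 2.96], [-0.34, 2.1], [-1.41, 1.46], [0.24, 2.44], [-1.37, 4.51], [0.17, 1.92], [-2.96, 2.96]. Speed limits (rad/s): [2.39, 2.39, 3.14, 3.14, 3.14, 3.14, 3.14].

## Interface

Orientations are given as a unit quaternion [w, x, y, z].
In Python, from station import * gives the robot as it stands.
- The arm moves only by the shell command python3 -m creep 'ROWS' [FORCE]. ROWS is JSON, a list of rows, each a list of 7 numbers: the gripper command: -1 is shut, 1 is fully open, values between are in proportion, then the shift along the world's x, y, z in mm, then the turn, a rotation vector about the world's x, y, z in rad. A call has 1 to 5 rows; each row shifts and turns the commanded pose from where the row before left it; what a row does not reach is not made up. A row lasts 1/8 s, in which the tool goes at most 62.5 mm and 10.7 degrees, less where a joint would pass 70% of its speed; a pose out of reach is approached as far as the arm can. A call is refused whole if a number of a shift passes 62.5 or a number of a turn 0.188, either way. A call with a gripper value outside its range is refused whole. The fingers move at their own pace and stop on an object; FORCE is the grip in N (left out, the last holds). Time passes only in rows, so rows that do not move let the fingers close. It gives the time, the measured TCP pose, the force, the opening and the grip force at its end, in the units of the state.
- get_obs(): the state, without advancing time (a new reading comes with each control period).
- read_camera(name): name is "scene" or "top"; returns (picture, depth): 420x560x3 uint8, red, green, blue; 420x560 float32, m along the optical axis (not along the pixel's ray), 0 where there is no reading.
- camera_params(name): a dict with "intrinsics" (3x3 intrinsics, pixels), "cam_to_world" (4x4, takes a point from camera to world coordinates). Camera axes: x right, y up, looking along -z (the intrinsics and any distortion apply to the point x, -y, -z); pixel columns grow to the right and rows downward; lengths in m; the calibration is good to about 2 mm. A picture is of the moment at which its call begins. camera_params takes no time and is no camera call.
- hand_in(): hands the job in; it is judged then, once.
The state is a dict: "t": time; "q": joint angles; "joint_vel": joint speeds; "joint_torque": joint torques, N m; "eef_pos": TCP position; "tool_rot": TCP orientation; "contact_force": force on the tool from outside, world axes, zero at the start; "torque": the same for the moment, N m; "gripper_width": opening from 0.0 (shut) to 1.0 (fully open); "grasp_force": force on a finger pad.
Only numpy, scipy, OpenCV 4.12 (cv2) and the standard library are available. Lean on these libraries where they do the work, as an engineer would, in place of code of your own. Each camera call takes 0.05 s, during which the arm holds its last target. There are 200 camera calls.

## Working session

There is one attempt and no reset: what is moved stays moved. The work goes in short steps, Python scripts to look and compute and a shell command to move; the robot and the scene stay as the last step left them, time stands still between calls to the robot, and variables do not carry over. Pictures are saved under pics/ and viewed, at most 14 in all, crops included, and the job is handed in when it is done.

```bash
ls; mkdir -p pics; python3 - <<'E'
from station import *
import cv2
o=get_obs()
print({k:(o[k]) for k in ('t','eef_pos','tool_rot','contact_force','gripper_width')})
for n in ('scene','top'):
    p,d=read_camera(n); cv2.imwrite(f'pics/{n}0.png',p[:,:,::-1]); import numpy as np; np.save(f'pics/{n}0.npy',d)
    c=camera_params(n); print(n,c)
E
```

```text
pics
{'t': 0.0, 'eef_pos': array([ 0.18555221, -0.64837108,  0.23031833]), 'tool_rot': array([-9.00006056e-04,  9.90300043e-01,  1.38942338e-01, -2.01542495e-04]), 'contact_force': array([ 0.71568663,  0.21302776, -0.56932018]), 'gripper_width': 0.9976130443299924}
scene {'intrinsics': array([[393.21730096,   0.        , 280.8311822 ],
       [  0.        , 393.21730096, 209.38693823],
       [  0.        ,   0.        ,   1.        ]]), 'cam_to_world': array([[-0.75013897,  0.29773252, -0.59046327, -0.08975596],
       [-0.6610208 , -0.312599  ,  0.68215348,  0.7351678 ],
       [ 0.01852104,  0.90201841,  0.43130008,  0.56691254],
       [ 0.        ,  0.        ,  0.        ,  1.        ]])}
top {'intrinsics': array([[516.76995826,   0.        , 279.60688291],
       [  0.        , 516.76995826, 209.11135463],
       [  0.        ,   0.        ,   1.        ]]), 'cam_to_world': array([[ 0.01916792,  0.98754691, -0.15615277,  0.29734047],
       [-0.99977484,  0.02035377,  0.00599865, -0.01062777],
       [ 0.00910225,  0.15600263,  0.9877147 ,  1.72781379],
       [ 0.        ,  0.        ,  0.        ,  1.        ]])}
```

View pics/scene0.png

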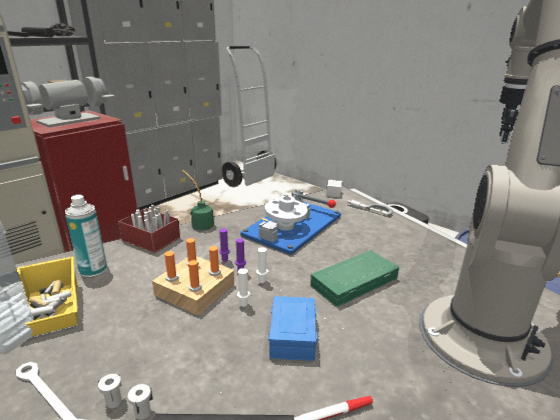

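View pics/top0.png

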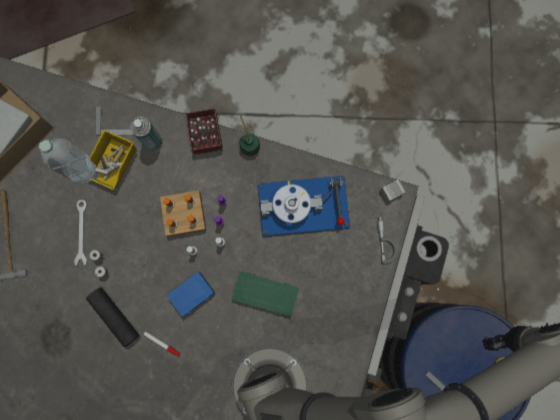

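```bash
python3 - <<'E'
import cv2
p=cv2.imread('pics/top0.png'); s=cv2.imread('pics/scene0.png')
cv2.imwrite('pics/t_c.png',cv2.resize(p[170:245,250:355],None,fx=7,fy=7,interpolation=cv2.INTER_CUBIC))
cv2.imwrite('pics/s_c.png',cv2.resize(s[180:260,235:350],None,fx=6.9,fy=6.9,interpolation=cv2.INTER_CUBIC))
E
```

```text
(no output)
```

View pics/t_c.png

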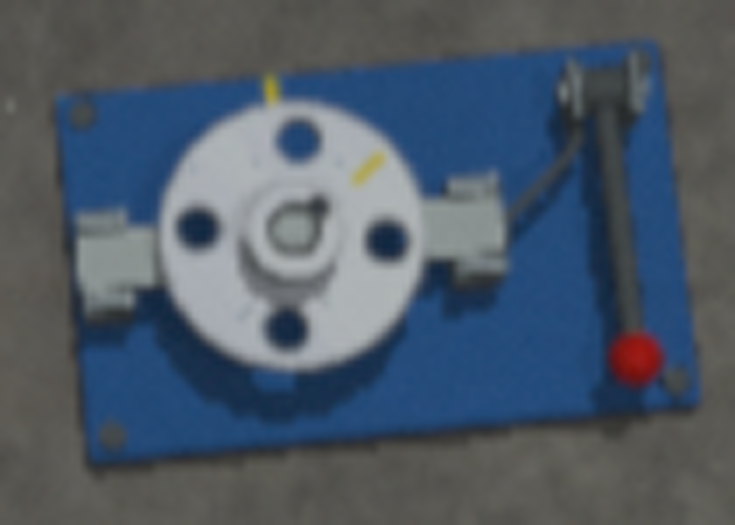

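View pics/s_c.png

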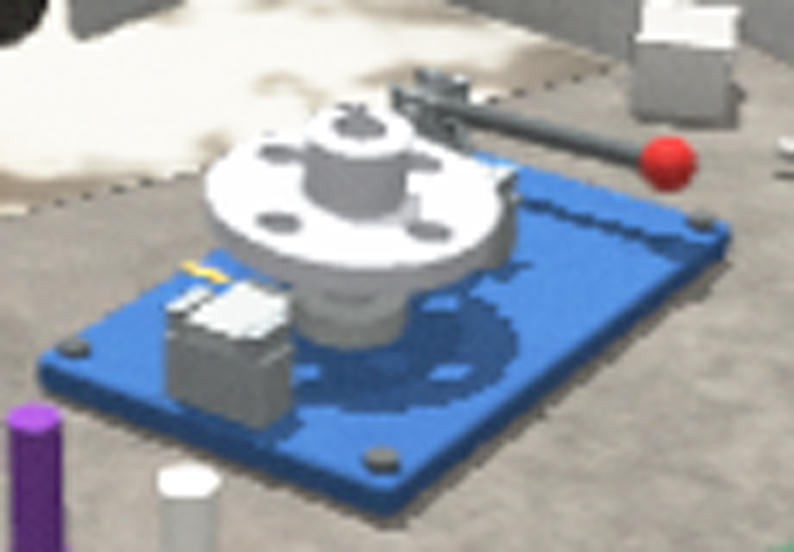

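```bash
cat > h.py <<'E'
import numpy as np, cv2
from station import *
def ray(n,u,v):
    c=camera_params(n);K=c['intrinsics'];T=c['cam_to_world']
    d=T[:3,:3]@np.array([(u-K[0,2])/K[0,0],-(v-K[1,2])/K[1,1],-1.]);return T[:3,3],d
def onz(n,u,v,z):
    o,d=ray(n,u,v);return o+d*(z-o[2])/d[2]
def tri(a,b):
    o1,d1=ray('top',*a);o2,d2=ray('scene',*b);s=np.linalg.lstsq(np.c_[d1,-d2],o2-o1,rcond=None)[0]
    p,q=o1+d1*s[0],o2+d2*s[1];return (p+q)/2,np.linalg.norm(p-q)
def cloud(n,d):
    c=camera_params(n);K=c['intrinsics'];T=c['cam_to_world'];v,u=np.mgrid[:420,:560]
    P=np.stack([(u-K[0,2])/K[0,0]*d,-(v-K[1,2])/K[1,1]*d,-d],-1);return P@T[:3,:3].T+T[:3,3]
def orange(n,p,d,zmin=.02):
    h=cv2.cvtColor(p,cv2.COLOR_RGB2HSV);P=cloud(n,d)
    m=(h[...,0]>6)&(h[...,0]<15)&(h[...,1]>170)&(h[...,2]>100)&(P[...,2]>zmin)
    k,l,st,ce=cv2.connectedComponentsWithStats(m.astype('uint8'))
    for i in range(1,k):
        if st[i,4]>8:
            Q=P[l==i]; zt=np.percentile(Q[:,2],90); t=Q[Q[:,2]>zt-.008]
            print(n,st[i],'ztop %.4f'%zt,'mean',t.mean(0).round(4),'bb',t.min(0).round(4),t.max(0).round(4))
E
python3 - <<'E'
from h import *
np.set_printoptions(precision=4,suppress=True)
T=lambda x,y:(250+(x+.5)/7-.5,170+(y+.5)/7-.5); S=lambda x,y:(235+(x+.5)/6.9-.5,180+(y+.5)/6.9-.5)
cs=np.array([onz('top',*T(*c),.016) for c in [(57,97),(660,42),(697,405),(92,465)]])
L=np.array([[90,105],[90,-190],[-90,-190],[-90,105]])/1e3
print(cs)
A=L-L.mean(0);B=cs[:,:2]-cs[:,:2].mean(0)
th=np.arctan2((A[:,0]*B[:,1]-A[:,1]*B[:,0]).sum(),(A*B).sum());R=np.array([[np.cos(th),-np.sin(th)],[np.sin(th),np.cos(th)]])
o=cs[:,:2].mean(0)-R@L.mean(0);print('fix',o,'th',th,'res',(cs[:,:2]-(L@R.T+o))*1e3)
print('ball',tri(T(636,358),S(667,163)),'expected',o+R@[-.07,-.155])
print('pivot exp',o+R@[.06,-.155], onz('top',*T(604,88),.055))
print('platemark',onz('top',*T(271,90),.016)); print('shaft',tri(T(292,229),S(360,127)),onz('top',*T(292,229),.1))
for m in [(369,168)]: print('hubmark z78',onz('top',*T(*m),.078))
b=[onz('top',*T(*q),.079) for q in [(298,140),(387,241),(286,329),(198,229)]];print('bores',b,np.mean(b,0))
for a,c in [((298,140),(279,154)),((198,229),(281,223)),((286,329),(432,231))]: print('bore tri',tri(T(*a),S(*c)))
for n in('top','scene'): orange(n,cv2.imread(f'pics/{n}0.png')[:,:,::-1].copy(),np.load(f'pics/{n}0.npy'))
d=np.load('pics/top0.npy');P=cloud('top',d);Z=P[...,2]
sel=(Z>.085)&(Z<.13)&(np.hypot(P[...,0]-o[0],P[...,1]-o[1])<.03);print('bosstop',P[sel].mean(0),Z[sel].min(),Z[sel].max(),sel.sum())
sel=(Z>.06)&(Z<.09)&(np.hypot(P[...,0]-o[0],P[...,1]-o[1])<.058);Q=P[sel];print('flange plane',np.linalg.lstsq(np.c_[Q[:,:2]-o,np.ones(len(Q))],Q[:,2],rcond=None)[0],len(Q))
E
```

```text
[[ 0.6543  0.0546  0.016 ]
 [ 0.6876 -0.2367  0.016 ]
 [ 0.5108 -0.2544  0.016 ]
 [ 0.4763  0.0334  0.016 ]]
fix [ 0.5774 -0.0585] th 0.11460642420079857 res [[-0.523  -1.4338]
 [-0.9122  0.2691]
 [ 1.1193  3.2297]
 [ 0.3158 -2.065 ]]
ball (array([ 0.5279, -0.2204,  0.0535]), np.float64(0.00033249265643216263)) expected [ 0.5256 -0.2205]
pivot exp [ 0.6547 -0.2057] [ 0.6559 -0.2051  0.055 ]
platemark [ 0.6599 -0.0486  0.016 ]
shaft (array([ 0.5755, -0.0575,  0.1091]), np.float64(0.0011488559867305808)) [ 0.5775 -0.0574  0.1   ]
hubmark z78 [ 0.6108 -0.0933  0.078 ]
bores [array([ 0.6231, -0.0601,  0.079 ]), array([ 0.5764, -0.102 ,  0.079 ]), array([ 0.5344, -0.056 ,  0.079 ]), array([ 0.5803, -0.0145,  0.079 ])] [ 0.5786 -0.0582  0.079 ]
bore tri (array([ 0.6226, -0.0602,  0.081 ]), np.float64(0.00042775516850947513))
bore tri (array([ 0.5802, -0.0147,  0.078 ]), np.float64(0.0004669160878915887))
bore tri (array([ 0.5344, -0.0565,  0.0751]), np.float64(0.001291766200149534))
top [185 195   6   6  19] ztop 0.1088 mean [0.5843 0.2758 0.1063] bb [0.5767 0.2655 0.1021] [0.5932 0.2812 0
[... 246 characters left out ...]
219   6   6  18] ztop 0.1090 mean [0.5069 0.3281 0.1062] bb [0.4989 0.3192 0.1026] [0.5151 0.335  0.1131]
scene [187 241   9  21 136] ztop 0.1016 mean [0.5751 0.2818 0.0999] bb [0.5135 0.2675 0.0938] [0.5868 0.3309 0.1068]
scene [210 249   8  23 149] ztop 0.1000 mean [0.4977 0.2781 0.1118] bb [-0.0898  0.2559  0.0922] [0.5194 0.7352 0.5669]
scene [166 254  10  24 169] ztop 0.0999 mean [0.5516 0.3529 0.1097] bb [-0.0898  0.3354  0.0921] [0.5732 0.7352 0.5669]
scene [189 263  10  24 178] ztop 0.0999 mean [0.487  0.3403 0.1095] bb [-0.0898  0.3217  0.092 ] [0.5081 0.7352 0.5669]
bosstop [ 0.5746 -0.0572  0.1029] 0.08515406967775974 0.11640741280448252 166
flange plane [0.0827 0.0046 0.0786] 721
```

The top view shows the fixture with its shaft at pixel ~(292,203), the hub turned about -0.94 rad from the key, and the ball at ~(340,221). Four orange pins stand in the rack at ~(165..191, 198..222). I'll go to the lever first.

```bash
python3 -m creep '[[1,36,46,15,0,0,-0.033],[1,36,46,15,0,0,-0.033],[1,36,46,15,0,0,-0.033],[1,36,46,15,0,0,-0.033],[1,36,46,15,0,0,-0.032]]' 20; python3 -m creep '[[1,36,46,0,0,0,0],[1,36,46,0,0,0,0],[1,36,46,0,0,0,0],[1,36,46,0,0,0,0],[1,0,0,0,0,0,0]]'
```

```text
t: 0.72
eef_pos: [0.3666, -0.4171, 0.3065]
tool_rot: [-0.0, 0.998, 0.057, -0.0]
contact_force: [1.6, -0.1, -0.4]
gripper_width: 1.004
grasp_force: 0.0
t: 1.35
eef_pos: [0.5125, -0.2293, 0.3059]
tool_rot: [-0.001, 0.998, 0.062, 0.0]
contact_force: [-1.0, -0.3, 0.2]
gripper_width: 1.002
grasp_force: 0.0
```

```bash
python3 -m creep '[[1,14,9,-40,0,0,0],[1,0,0,-55,0,0,0],[1,0,0,-55,0,0,0],[1,0,0,-40,0,0,0],[1,0,0,0,0,0,0]]' 20; python3 -m creep '[[1,0,0,-40,0,0,0],[1,0,0,-40,0,0,0],[1,0,0,0,0,0,0],[-1,0,0,0,0,0,0],[-1,0,0,0,0,0,0]]';python3 -m creep '[[-1,0,0,0,0,0,0],[-1,0,0,0,0,0,0],[-1,0,0,0,0,0,0],[-1,0,0,0,0,0,0]]'
```

```text
t: 1.98
eef_pos: [0.5206, -0.2261, 0.1133]
tool_rot: [-0.001, 0.998, 0.057, -0.003]
contact_force: [0.4, -0.5, 1.1]
gripper_width: 0.999
grasp_force: 0.0
t: 2.6
eef_pos: [0.5253, -0.2266, 0.0386]
tool_rot: [0.001, 0.998, 0.057, 0.002]
contact_force: [0.4, 0.4, 0.1]
gripper_width: 0.601
grasp_force: 0.0
t: 3.1
eef_pos: [0.5241, -0.2221, 0.0366]
tool_rot: [-0.002, 0.998, 0.059, -0.0]
contact_force: [-0.4, 8.8, 2.0]
gripper_width: 0.285
grasp_force: 20.0
```

```bash
python3 -m creep '[[-1,0,4,0,0,0,0],[-1,1,0,18,0,0,0],[-1,4,0,17,0,0,0],[-1,6,1,17,0,0,0],[-1,8,1,16,0,0,0]]' 30; python3 -m creep '[[-1,10,1,15,0,0,0],[-1,12,1,13,0,0,0],[-1,14,2,11,0,0,0],[-1,15,2,9,0,0,0],[-1,5,0,3,0,0,0]]';python3 -m creep '[[-1,0,0,0,0,0,0],[-1,0,0,0,0,0,0]]'; python3 - <<'E'
from h import *
p,d=read_camera('scene');cv2.imwrite('pics/l1.png',cv2.resize(p[150:280,215:375,::-1],None,fx=4,fy=4,interpolation=cv2.INTER_CUBIC))
E
```

```text
t: 3.72
eef_pos: [0.5428, -0.2196, 0.1057]
tool_rot: [-0.0, 0.998, 0.057, 0.0]
contact_force: [3.3, 1.1, -6.7]
gripper_width: 0.278
grasp_force: 29.7
t: 4.35
eef_pos: [0.599, -0.2131, 0.1559]
tool_rot: [-0.0, 0.998, 0.058, -0.0]
contact_force: [-2.8, 4.2, -3.2]
gripper_width: 0.278
grasp_force: 30.3
t: 4.6
eef_pos: [0.5987, -0.2133, 0.1555]
tool_rot: [-0.0, 0.998, 0.057, 0.0]
contact_force: [-0.3, 5.0, -0.2]
gripper_width: 0.278
grasp_force: 30.4
```

View pics/l1.png

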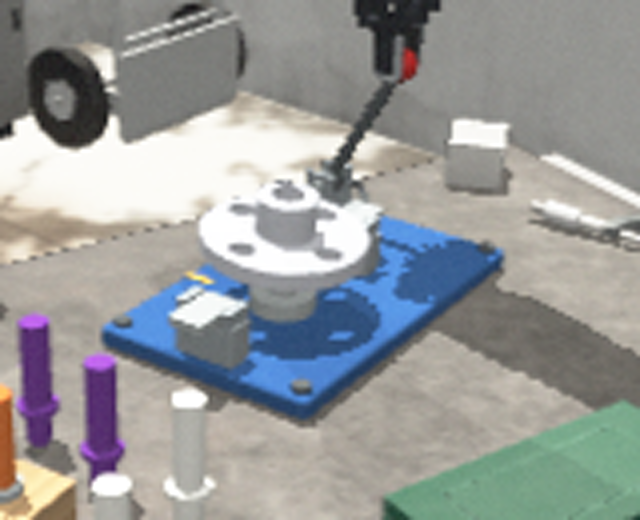

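The lever is raised, with the ball in the gripper at ~(405,65) in the crop. I'll push gently against the stop to confirm, then release.

```bash
python3 -m creep '[[-1,4,0,1,0,0,0],[-1,4,0,1,0,0,0],[-1,0,0,0,0,0,0]]'; python3 -m creep '[[-1,-4,0,-1,0,0,0],[1,0,0,0,0,0,0],[1,0,0,0,0,0,0],[1,0,0,0,0,0,0],[1,0,0,0,0,0,0]]';python3 -m creep '[[1,0,0,40,0,0,0],[1,0,0,50,0,0,0],[1,0,0,0,0,0,0]]'; python3 - <<'E'
from h import *
p,d=read_camera('scene');cv2.imwrite('pics/l2s.png',p[...,::-1])
p,d=read_camera('top');cv2.imwrite('pics/l2.png',cv2.resize(p[165:245,240:360,::-1],None,fx=6,fy=6,interpolation=cv2.INTER_CUBIC))
E
```

```text
t: 5.03
eef_pos: [0.6048, -0.2126, 0.1573]
tool_rot: [-0.001, 0.998, 0.058, -0.002]
contact_force: [-6.3, 6.9, 5.6]
gripper_width: 0.281
grasp_force: 31.0
t: 5.65
eef_pos: [0.6028, -0.2144, 0.1564]
tool_rot: [0.0, 0.998, 0.057, 0.0]
contact_force: [0.2, -0.6, 0.7]
gripper_width: 1.002
grasp_force: 0.0
t: 6.02
eef_pos: [0.6055, -0.2147, 0.2512]
tool_rot: [0.002, 0.998, 0.057, 0.004]
contact_force: [-0.3, 0.4, -0.8]
gripper_width: 1.001
grasp_force: 0.0
```

```bash
python3 -m creep '[[1,-8,52,0,0,0,0],[1,-8,52,0,0,0,0],[1,-8,52,0,0,0,0],[1,-6,1,-40,0,0,0],[1,0,0,-40,0,0,0]]'; python3 -m creep '[[1,0,0,-35,0,0,0],[1,0,0,0,0,0,0],[1,0,0,0,0,0,0]]'; python3 -c "
from station import *;print(get_obs()['q'])"
```

```text
t: 6.75
eef_pos: [0.5716, -0.056, 0.1644]
tool_rot: [0.0, 0.998, 0.058, -0.001]
contact_force: [-0.3, -0.2, -1.2]
gripper_width: 0.997
grasp_force: 0.0
t: 7.12
eef_pos: [0.5731, -0.0569, 0.1318]
tool_rot: [-0.0, 0.998, 0.057, 0.0]
contact_force: [-0.1, -0.5, -0.1]
gripper_width: 1.003
grasp_force: 0.0
[ 0.19264544  0.44326538 -0.2578043   1.87336201  0.14683212  0.84303952
 -1.59525402]
```

View pics/l2.png

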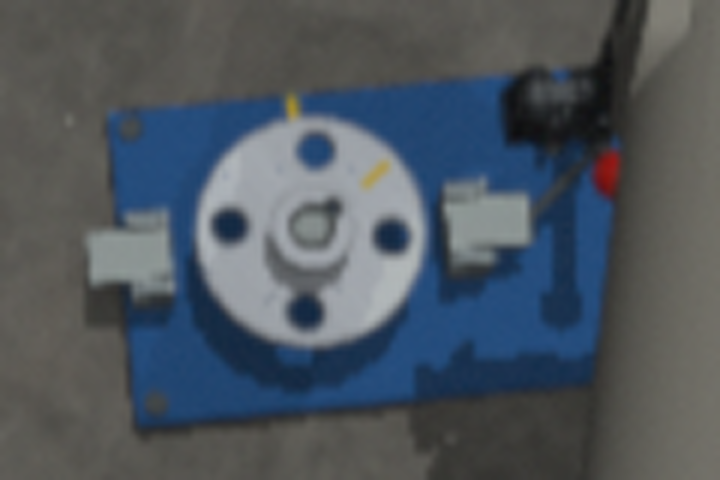

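The dogs are clear of the flange on both sides (dog ends at ~(170,260) and ~(445,215) in the crop). Next I'll grip the boss.

```bash
python3 -m creep '[[1,2,-1,-25,0,0,0],[1,0,0,-21,0,0,0],[1,0,0,0,0,0,0],[-1,0,0,0,0,0,0],[-1,0,0,0,0,0,0]]' 20; python3 -m creep '[[-1,0,0,0,0,0,0],[-1,0,0,0,0,0,0],[-1,0,0,0,0,0,0]]'
```

```text
t: 7.75
eef_pos: [0.5758, -0.058, 0.0868]
tool_rot: [0.0, 0.998, 0.057, 0.001]
contact_force: [0.2, -0.7, 0.4]
gripper_width: 0.606
grasp_force: 0.0
t: 8.12
eef_pos: [0.5758, -0.0589, 0.0868]
tool_rot: [0.001, 0.998, 0.057, 0.001]
contact_force: [-1.6, -1.7, 6.7]
gripper_width: 0.524
grasp_force: 20.0
```

```bash
python3 -m creep '[[-1,0,0,0,0,0,0.155],[-1,0,0,0,0,0,0.155],[-1,0,0,0,0,0,0.155],[-1,0,0,0,0,0,0.155],[-1,0,0,0,0,0,0.155]]' 30; python3 -m creep '[[-1,0,0,0,0,0,0.155],[-1,0,0,0,0,0,0],[-1,0,0,0,0,0,0]]';python3 - <<'E'
from h import *
p,d=read_camera('scene');cv2.imwrite('pics/h1.png',cv2.resize(p[150:280,215:375,::-1],None,fx=4,fy=4,interpolation=cv2.INTER_CUBIC))
E
```

```text
t: 8.75
eef_pos: [0.5768, -0.0616, 0.0866]
tool_rot: [0.003, 0.902, 0.431, 0.001]
contact_force: [5.3, -8.4, -3.9]
gripper_width: 0.521
grasp_force: 31.2
t: 9.12
eef_pos: [0.5774, -0.0619, 0.0862]
tool_rot: [0.003, 0.867, 0.498, 0.001]
contact_force: [5.9, -8.1, -3.6]
gripper_width: 0.523
grasp_force: 31.7
```

View pics/h1.png

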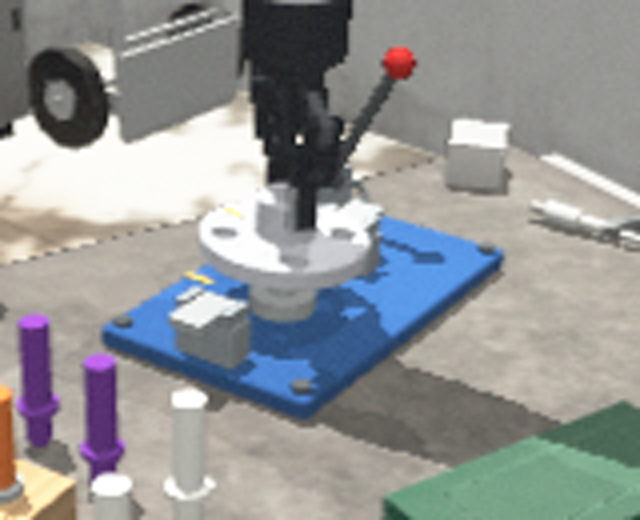

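The yellow hub mark at ~(233,212) now lines up with the plate mark at ~(197,277). I'll centre and lower.

```bash
python3 -m creep '[[-1,-1,3,0,0,0,0],[-1,0,0,-4,0,0,0],[-1,0,0,-4,0,0,0],[-1,0,0,0,0,0,0]]' 20
```

```text
t: 9.68
eef_pos: [0.578, -0.0609, 0.0792]
tool_rot: [0.005, 0.868, 0.497, 0.002]
contact_force: [9.0, -12.5, -0.2]
gripper_width: 0.52
grasp_force: 32.1
```

```bash
python3 -m creep '[[-1,2,-4,0,0,0,0],[-1,0,0,0,0,0,0],[-1,0,0,-5,0,0,0],[-1,0,0,-5,0,0,0],[-1,0,0,0,0,0,0]]' 20;python3 - <<'E'
from h import *
p,d=read_camera('scene');cv2.imwrite('pics/h2.png',cv2.resize(p[150:280,215:375,::-1],None,fx=4,fy=4,interpolation=cv2.INTER_CUBIC))
E
```

```text
t: 10.3
eef_pos: [0.5782, -0.0613, 0.0681]
tool_rot: [0.002, 0.867, 0.498, 0.002]
contact_force: [6.9, -5.6, -4.0]
gripper_width: 0.521
grasp_force: 31.6
```

View pics/h2.png

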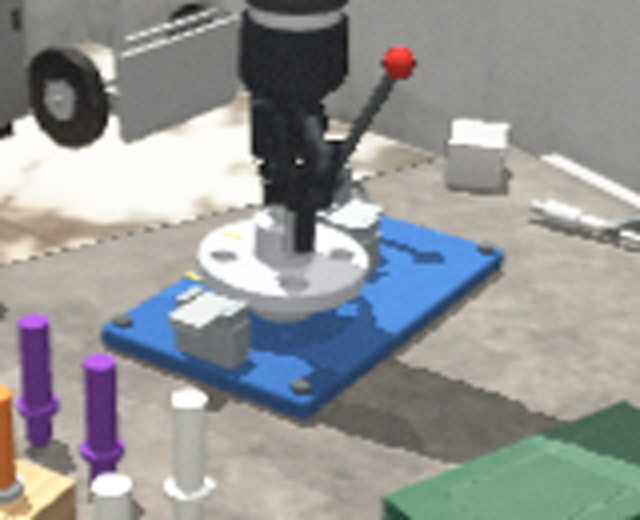

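The hub is sliding down over the key (flange rim has dropped ~20 px in the crop). Continue to the seat.

```bash
python3 -m creep '[[-1,1,-1,-5,0,0,0],[-1,0,0,-5,0,0,0],[-1,0,0,-4,0,0,0],[-1,0,0,-3,0,0,0],[-1,0,0,0,0,0,0]]' 20;python3 -m creep '[[0.5,0,0,0,0,0,0],[1,0,0,0,0,0,0],[1,0,0,0,0,0,0],[1,0,0,0,0,0,0]]'; python3 -m creep '[[1,0,0,40,0,0,0],[1,0,0,60,0,0,0],[1,-50,0,40,0,0,0],[1,-60,0,0,0,0,0],[1,0,0,0,0,0,0]]';python3 - <<'E'
from h import *
np.set_printoptions(precision=4,suppress=True)
p,d=read_camera('scene');cv2.imwrite('pics/h3s.png',cv2.resize(p[160:280,215:375,::-1],None,fx=5,fy=5,interpolation=cv2.INTER_CUBIC))
o=np.array([.5775,-.0590])
for n in('top','scene'):
    p,d=read_camera(n)
    if n=='top':cv2.imwrite('pics/h3t.png',cv2.resize(p[165:245,245:355,::-1],None,fx=7,fy=7,interpolation=cv2.INTER_CUBIC))
    P=cloud(n,d);Z=P[...,2];r=np.hypot(P[...,0]-o[0],P[...,1]-o[1])
    s=(r>.03)&(r<.055)&(Z>.035)&(Z<.095);Q=P[s];f=np.linalg.lstsq(np.c_[Q[:,:2]-o,np.ones(len(Q))],Q[:,2],rcond=None)[0];print(n,'flange',f,len(Q))
E
```

```text
t: 10.98
eef_pos: [0.5796, -0.0605, 0.054]
tool_rot: [0.002, 0.867, 0.499, 0.002]
contact_force: [-1.9, -3.4, 24.3]
gripper_width: 0.523
grasp_force: 34.3
t: 11.48
eef_pos: [0.5764, -0.0598, 0.0499]
tool_rot: [-0.0, 0.867, 0.499, -0.0]
contact_force: [0.8, 0.0, -0.5]
gripper_width: 1.002
grasp_force: 0.0
t: 12.1
eef_pos: [0.4625, -0.0606, 0.1884]
tool_rot: [-0.0, 0.867, 0.499, -0.003]
contact_force: [0.5, 0.5, -0.7]
gripper_width: 0.998
grasp_force: 0.0
top flange [-0.0184 -0.002   0.0466] 189
scene flange [-0.0042  0.0068  0.0437] 276
```

View pics/h3t.png

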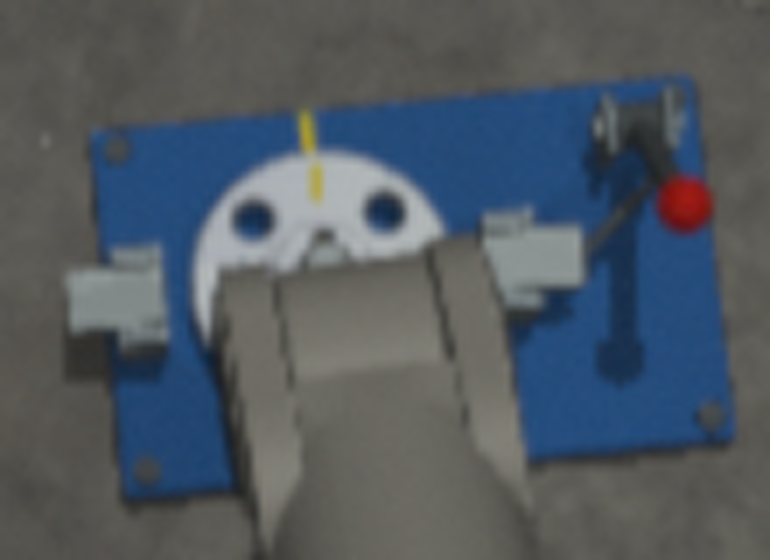

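The hub is fully home: flange top is measured at ~45 mm, and hub mark (317,182) and plate mark (306,130) are in line. Next I'll lock the lever.

```bash
python3 -m creep '[[1,0,0,50,0,0,-0.155],[1,0,0,18,0,0,-0.155],[1,35,-38,0,0,0,-0.155],[1,35,-38,0,0,0,-0.155],[1,35,-38,0,0,0,-0.155]]'; python3 -m creep '[[1,35,-38,0,0,0,-0.155],[1,0,0,0,0,0,0],[1,0,0,0,0,0,0]]'
```

```text
t: 12.88
eef_pos: [0.5757, -0.1752, 0.2571]
tool_rot: [-0.0, 0.991, 0.132, 0.0]
contact_force: [0.8, -0.2, 0.6]
gripper_width: 1.0
grasp_force: 0.0
t: 13.25
eef_pos: [0.6088, -0.2112, 0.2564]
tool_rot: [-0.001, 0.998, 0.058, -0.0]
contact_force: [0.8, 0.2, 0.1]
gripper_width: 0.998
grasp_force: 0.0
```

```bash
python3 -m creep '[[1,-7,-2,-40,0,0,0],[1,0,0,-40,0,0,0],[1,0,0,-20,0,0,0],[1,0,0,0,0,0,0],[-1,0,0,0,0,0,0]]' 25; python3 -m creep '[[-1,0,0,0,0,0,0],[-1,0,0,0,0,0,0],[-1,0,0,0,0,0,0],[-1,0,0,0,0,0,0]]'; python3 -m creep '[[-1,-15,-2,-9,0,0,0],[-1,-14,-2,-11,0,0,0],[-1,-12,-1,-13,0,0,0],[-1,-10,-1,-15,0,0,0],[-1,-8,-1,-16,0,0,0]]';python3 -m creep '[[-1,-6,-1,-17,0,0,0],[-1,-4,0,-17,0,0,0],[-1,-1,0,-18,0,0,0],[-1,0,0,-4,0,0,0],[-1,0,0,0,0,0,0]]'
```

```text
t: 13.88
eef_pos: [0.6022, -0.2138, 0.1591]
tool_rot: [0.0, 0.998, 0.058, 0.001]
contact_force: [0.2, -0.6, 1.1]
gripper_width: 0.816
grasp_force: 0.0
t: 14.38
eef_pos: [0.6011, -0.2129, 0.1583]
tool_rot: [-0.0, 0.998, 0.058, 0.0]
contact_force: [-2.7, 3.0, 4.6]
gripper_width: 0.278
grasp_force: 24.3
t: 15.0
eef_pos: [0.5411, -0.22, 0.0928]
tool_rot: [-0.001, 0.998, 0.058, -0.0]
contact_force: [-0.3, 3.4, 3.0]
gripper_width: 0.285
grasp_force: 25.3
t: 15.62
eef_pos: [0.53, -0.2213, 0.0373]
tool_rot: [-0.0, 0.998, 0.058, -0.001]
contact_force: [-5.5, 4.9, 10.1]
gripper_width: 0.279
grasp_force: 27.6
```

```bash
python3 -m creep '[[-1,0,0,-3,0,0,0],[-1,0,0,0,0,0,0],[1,0,0,2,0,0,0],[1,0,0,0,0,0,0],[1,0,0,0,0,0,0]]'; python3 -m creep '[[1,0,0,0,0,0,0],[1,0,0,60,0,0,0],[1,0,0,60,0,0,0],[1,0,0,60,0,0,0],[1,0,0,60,0,0,0]]'; python3 -m creep '[[1,-35,-30,0,0,0,0],[1,-50,-30,0,0,0,0],[1,-40,-40,0,0,0,0],[1,0,-40,0,0,0,0],[1,0,0,0,0,0,0]]';python3 - <<'E'
from h import *
np.set_printoptions(precision=4,suppress=True)
for n in('top','scene'):
    p,d=read_camera(n);cv2.imwrite(f'pics/m_{n}.png',p[...,::-1]);np.save(f'pics/m_{n}.npy',d)
    orange(n,p,d)
    if n=='top':
        a=cv2.resize(p[180:240,255:355,::-1],None,fx=7.5,fy=7.5,interpolation=cv2.INTER_CUBIC)[:, :]
        b=cv2.resize(p[185:240,155:205,::-1],None,fx=7.5,fy=7.5,interpolation=cv2.INTER_CUBIC)
        cv2.imwrite('pics/mA.png',a);cv2.imwrite('pics/mB.png',b)
print(get_obs()['q'])
a=cv2.imread('pics/m_scene.png');cv2.imwrite('pics/mC.png',cv2.resize(a[185:315,150:350],None,fx=4,fy=4,interpolation=cv2.INTER_CUBIC))
E
```

```text
t: 16.25
eef_pos: [0.5309, -0.2225, 0.036]
tool_rot: [0.0, 0.998, 0.057, -0.0]
contact_force: [0.3, 0.2, -0.1]
gripper_width: 0.905
grasp_force: 0.0
t: 16.88
eef_pos: [0.5306, -0.222, 0.2783]
tool_rot: [0.0, 0.998, 0.057, 0.0]
contact_force: [0.4, 0.1, 0.3]
gripper_width: 1.002
grasp_force: 0.0
t: 17.5
eef_pos: [0.4043, -0.3653, 0.2761]
tool_rot: [0.001, 0.999, 0.054, -0.0]
contact_force: [0.3, 1.5, -0.5]
gripper_width: 0.998
grasp_force: 0.0
top [185 195   6   6  18] ztop 0.1100 mean [0.5842 0.2754 0.1065] bb [0.5769 0.2652 0.1022] [0.5924 0.2811 0.1111]
top [164 198   6   6  17] ztop 0.1091 mean [0.5721 0.3412 0.1053] bb [0.5655 0.3313 0.1012] [0.5793 0.3485 0.1098]
top [167 219   3   6  11] ztop 0.1083 mean [0.506  0.332  0.1055] bb [0.4987 0.3284 0.1011] [0.5119 0.3348 0.1084]
scene [187 241   9  21 135] ztop 0.1018 mean [0.5397 0.3063 0.1259] bb [-0.0898  0.2669  0.094 ] [0.5864 0.7352 0.5669]
scene [210 250   8  22 144] ztop 0.0996 mean [0.514  0.2653 0.0984] bb [0.5096 0.2565 0.0923] [0.521  0.2706 0.1052]
scene [166 254  10  24 169] ztop 0.0996 mean [0.5671 0.3437 0.0983] bb [0.5635 0.3329 0.0917] [0.5732 0.3501 0.1048]
scene [189 263  10  24 175] ztop 0.1005 mean [0.4866 0.3408 0.1101] bb [-0.0898  0.3211  0.0925] [0.5073 0.7352 0.5669]
[ 0.8405  0.2355 -0.269   1.8024  0.0686  1.1134 -0.908 ]
```

View pics/mA.png

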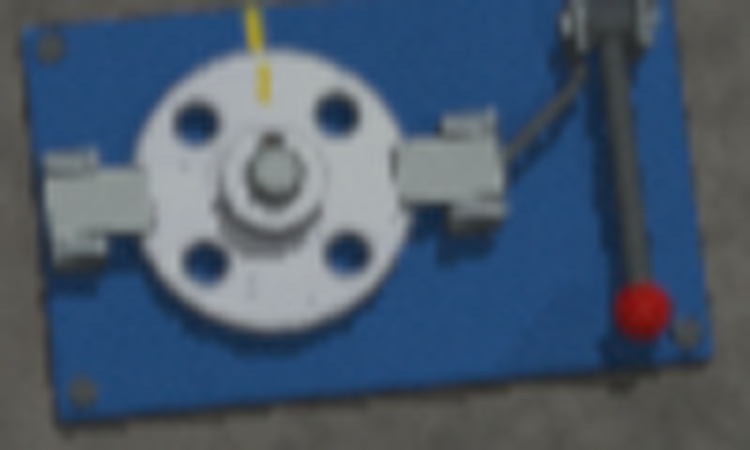

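View pics/mB.png

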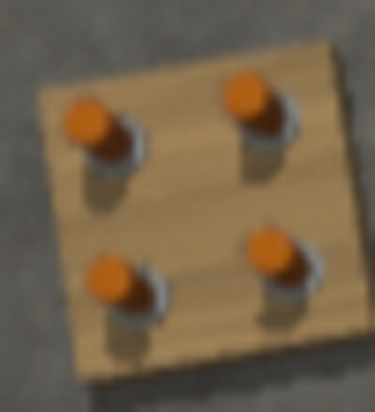

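View pics/mC.png

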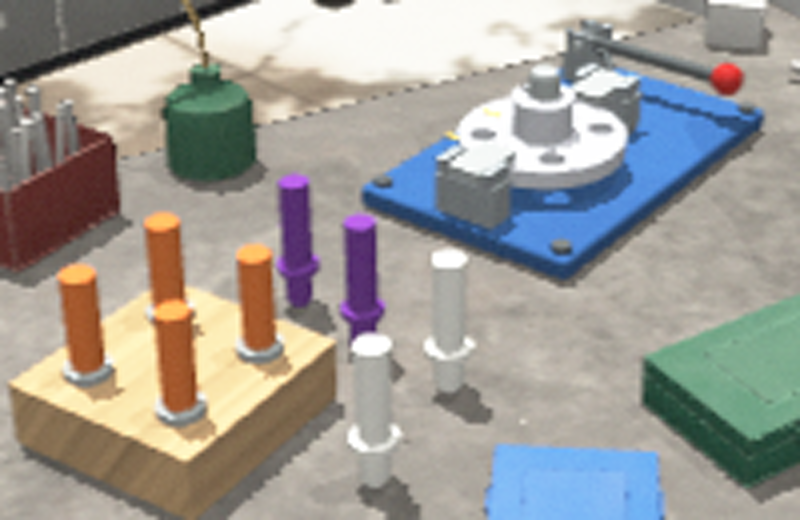

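The dogs are closed over the flange and the lever is down. Bore mouths are at crop (197,120), (337,112), (348,252) and (206,261). Pin tops are at (88,121), (246,95), (108,278) and (270,250) in the rack crop.

```bash
python3 - <<'E'
from h import *
np.set_printoptions(precision=4,suppress=True)
A=lambda x,y:(255+(x+.5)/7.5-.5,180+(y+.5)/7.5-.5);B=lambda x,y:(155+(x+.5)/7.5-.5,185+(y+.5)/7.5-.5);C=lambda x,y:(150+(x+.5)/4-.5,185+(y+.5)/4-.5)
bs=np.array([onz('top',*A(*q),.046) for q in [(197,120),(337,112),(348,252),(206,261)]]);c=bs.mean(0);print(bs,c,[np.arctan2(*(b-c)[1::-1]) for b in bs],np.linalg.norm(bs-c,axis=1))
for a,b in [((197,120),(484,134)),((206,261),(552,157)),((348,252),(601,128))]: print('tri',tri(A(*a),C(*b)))
print('shaft',onz('top',*A(275,174),.095),tri(A(275,174),C(545,73)))
mk=onz('top',*A(265,84),.046);print('mark yaw',np.arctan2(*(mk-c)[1::-1]))
pp=[]
for a,b in [((88,121),(78,272)),((246,95),(162,221)),((108,278),(175,309)),((270,250),(254,253))]:
    t=tri(B(*a),C(*b));z=onz('top',*B(*a),.101);pp.append(z);print('pin',t,z)
pp=np.array(pp);print('mean',pp.mean(0),'dists',np.linalg.norm(pp-pp.mean(0),axis=1))
s=cv2.imread('pics/m_scene.png');
E
```

```text
[[ 0.6087 -0.024   0.046 ]
 [ 0.6136 -0.0858  0.046 ]
 [ 0.5512 -0.0914  0.046 ]
 [ 0.5459 -0.0292  0.046 ]] [ 0.5798 -0.0576  0.046 ] [np.float64(0.8606416226147992), np.float64(-0.6957534103999905), np.float64(-2.273749156705425), np.float64(2.4441494431168307)] [0.0443 0.0439 0.0443 0.0443]
tri (array([ 0.6081, -0.0246,  0.045 ]), np.float64(0.0018938627562890386))
tri (array([ 0.5456, -0.0293,  0.0465]), np.float64(0.0005449791444049084))
tri (array([ 0.551 , -0.0916,  0.0451]), np.float64(0.0006743459138569612))
shaft [ 0.5768 -0.0574  0.095 ] (array([ 0.5773, -0.0574,  0.093 ]), np.float64(0.0002674020612014619))
mark yaw 0.08346525737443422
pin (array([0.5731, 0.3399, 0.1064]), np.float64(0.0005613686919487888)) [0.5742 0.3413 0.101 ]
pin (array([0.586 , 0.2739, 0.1056]), np.float64(8.73254077958114e-05)) [0.5869 0.2748 0.101 ]
pin (array([0.5056, 0.3272, 0.1067]), np.float64(0.002373642832719303)) [0.5071 0.3293 0.101 ]
pin (array([0.5198, 0.2606, 0.1055]), np.float64(0.0002505647320410018)) [0.5205 0.2615 0.101 ]
mean [0.5472 0.3017 0.101 ] dists [0.048  0.048  0.0486 0.0483]
```

```bash
cat >> h.py <<'E'
def pins(z=.106):
    global _p
    p,d=read_camera('top');disc(p,z)
def disc(p,z=.106):
    h=cv2.cvtColor(p,cv2.COLOR_RGB2HSV)
    m=(h[...,0]>6)&(h[...,0]<16)&(h[...,1]>170)&(h[...,2]>150)
    k,l,st,ce=cv2.connectedComponentsWithStats(m.astype('uint8'))
    for i in range(1,k):
        if st[i,4]>6: print(ce[i].round(1),st[i,4],onz('top',*ce[i],z).round(4))
E
python3 -c "
from h import *
disc(cv2.imread('pics/m_top.png')[...,::-1].copy());print('start');disc(cv2.imread('pics/top0.png')[...,::-1].copy())"
python3 -m creep '[[0,10,57,0,0,0,0],[0,10,57,0,0,0,0],[0,10,57,0,0,0,0],[0,10,57,0,0,0,0],[0,11,57,-15,0,0,0]]'
python3 -m creep '[[0,10,57,-15,0,0,0],[0,10,57,-15,0,0,0],[0,10,57,-15,0,0,0],[0,11,57,-15,0,0,0],[0,11,57,0,0,0,0]]'
python3 -m creep '[[0,0,0,0,0,0,0],[0,0,0,0,0,0,0]]'
```

```text
[187.1 196.9] 22 [0.587  0.2748 0.106 ]
[166.  200.6] 23 [0.5737 0.3413 0.106 ]
[190.2 217.9] 23 [0.5197 0.2617 0.106 ]
[169.  221.6] 23 [0.5066 0.3283 0.106 ]
start
[187. 197.] 23 [0.5867 0.2751 0.106 ]
[166.  200.6] 23 [0.5737 0.3413 0.106 ]
[190.2 217.9] 23 [0.5197 0.2617 0.106 ]
[169.  221.4] 23 [0.5073 0.3283 0.106 ]
t: 18.23
eef_pos: [0.4577, -0.0736, 0.2623]
tool_rot: [0.0, 0.998, 0.059, 0.001]
contact_force: [0.3, -0.5, 0.4]
gripper_width: 0.499
grasp_force: 0.0
t: 18.85
eef_pos: [0.5074, 0.2108, 0.2002]
tool_rot: [0.0, 0.998, 0.059, -0.001]
contact_force: [1.3, -1.0, 1.2]
gripper_width: 0.501
grasp_force: 0.0
t: 19.1
eef_pos: [0.508, 0.2087, 0.2011]
tool_rot: [0.0, 0.998, 0.059, -0.0]
contact_force: [0.2, 0.2, -0.3]
gripper_width: 0.499
grasp_force: 0.0
```

```bash
python3 -m creep '[[0,12,52,0,0,0,0],[0,0,0,0,0,0,0],[0,0,0,0,0,0,0]]';python3 -c "
from h import *
pins()"
```

```text
t: 19.48
eef_pos: [0.5208, 0.2585, 0.2012]
tool_rot: [0.001, 0.998, 0.057, -0.0]
contact_force: [0.1, 0.1, -0.2]
gripper_width: 0.501
grasp_force: 0.0
```

```bash
python3 -m creep '[[0,0,2,-45,0,0,0],[0,0,0,-45,0,0,0],[0,0,0,-35,0,0,0],[0,0,0,0,0,0,0],[-1,0,0,0,0,0,0]]' 40;python3 -m creep '[[-1,0,0,0,0,0,0],[-1,0,0,0,0,0,0],[-1,0,0,0,0,0,0]]'
```

```text
t: 20.15
eef_pos: [0.5218, 0.2618, 0.0778]
tool_rot: [-0.0, 0.998, 0.057, 0.001]
contact_force: [-0.4, 0.3, 0.1]
gripper_width: 0.301
grasp_force: 0.0
t: 20.52
eef_pos: [0.5221, 0.2623, 0.078]
tool_rot: [-0.0, 0.998, 0.057, 0.001]
contact_force: [-0.2, -1.7, 8.0]
gripper_width: 0.219
grasp_force: 39.7
```

```bash
python3 -m creep '[[-1,0,0,30,0,0,0],[-1,0,0,45,0,0,0],[-1,0,0,50,0,0,0],[-1,5,-40,0,0,0,0],[-1,5,-50,0,0,0,0]]';python3 -m creep '[[-1,5,-50,0,0,0,0],[-1,5,-50,0,0,0,0],[-1,5,-50,0,0,0,0],[-1,0,-50,0,0,0,0],[-1,0,0,0,0,0,0]]'; python3 -m creep '[[-1,0,0,0,0,0,0]]'; python3 -c "
from h import *
pins(.23)"
```

```text
t: 21.15
eef_pos: [0.5312, 0.1725, 0.2027]
tool_rot: [-0.0, 0.998, 0.059, 0.001]
contact_force: [0.9, 0.3, -1.7]
gripper_width: 0.22
grasp_force: 39.3
t: 21.78
eef_pos: [0.5456, -0.0335, 0.2013]
tool_rot: [0.001, 0.999, 0.053, -0.0]
contact_force: [0.9, 0.3, -1.0]
gripper_width: 0.214
grasp_force: 39.3
t: 21.9
eef_pos: [0.5459, -0.0274, 0.2017]
tool_rot: [-0.0, 0.998, 0.057, 0.0]
contact_force: [0.2, 0.0, -0.5]
gripper_width: 0.22
grasp_force: 39.3
[187. 197.] 23 [0.5646 0.2532 0.23  ]
[166.  200.6] 23 [0.5525 0.3144 0.23  ]
[169.  221.4] 25 [0.4912 0.3024 0.23  ]
```

```bash
python3 -m creep '[[-1,1.5,-1,-40,0,0,0],[-1,0,0,-40,0,0,0],[-1,0,0,-15,0,0,0],[-1,0,0,-5,0,0,0],[-1,0,0,0,0,0,0]]'
```

```text
t: 22.58
eef_pos: [0.5482, -0.0284, 0.1022]
tool_rot: [-0.0, 0.998, 0.058, 0.001]
contact_force: [-1.1, -0.4, -0.7]
gripper_width: 0.22
grasp_force: 39.4
```

No resistance, so the foot is in the bore mouth. I'll push it down.

```bash
python3 -m creep '[[-1,0,0,-5,0,0,0],[-1,0,0,-5,0,0,0],[-1,0,0,-4,0,0,0],[-1,0,0,-2,0,0,0],[-1,0,0,0,0,0,0]]'; python3 -m creep '[[-1,0,0,-2,0,0,0],[-1,0,0,-2,0,0,0],[-1,0,0,0,0,0,0]]'
```

```text
t: 23.2
eef_pos: [0.5473, -0.0289, 0.0852]
tool_rot: [-0.0, 0.998, 0.057, -0.0]
contact_force: [-0.5, -0.6, -0.7]
gripper_width: 0.218
grasp_force: 39.4
t: 23.58
eef_pos: [0.5483, -0.0288, 0.0837]
tool_rot: [0.001, 0.998, 0.057, 0.001]
contact_force: [-7.2, -0.1, 19.9]
gripper_width: 0.216
grasp_force: 41.6
```

```bash
python3 -m creep '[[0,0,0,2,0,0,0],[0,0,0,0,0,0,0],[0,0,0,0,0,0,0],[0,0,0,30,0,0,0],[0,0,0,45,0,0,0]]' ; python3 -m creep '[[0,0,0,40,0,0,0],[0,8,60,0,0,0,0],[0,8,60,0,0,0,0],[0,8,60,0,0,0,0],[0,8,60,0,0,0,0]]'; python3 -c "
from h import *
pins()"; python3 -m creep '[[0,8,62,0,0,0,0],[0,0,0,0,0,0,0],[0,0,0,0,0,0,0]]'
```

```text
t: 24.2
eef_pos: [0.5462, -0.029, 0.1577]
tool_rot: [-0.0, 0.998, 0.057, -0.002]
contact_force: [1.3, -0.1, -0.6]
gripper_width: 0.494
grasp_force: 0.0
t: 24.82
eef_pos: [0.5796, 0.2126, 0.1981]
tool_rot: [0.0, 0.998, 0.057, -0.0]
contact_force: [1.3, -0.3, -0.1]
gripper_width: 0.497
grasp_force: 0.0
[166.  200.6] 23 [0.5737 0.3413 0.106 ]
[282.4 211.5] 17 [ 0.5461 -0.0293  0.106 ]
[169.  221.6] 23 [0.5066 0.3283 0.106 ]
t: 25.25
eef_pos: [0.5872, 0.2727, 0.1977]
tool_rot: [0.0, 0.998, 0.058, -0.0]
contact_force: [-0.1, -0.3, -0.4]
gripper_width: 0.499
grasp_force: 0.0
```

```bash
python3 -m creep '[[0,0,2,-45,0,0,0],[0,0,0,-45,0,0,0],[0,0,0,-30,0,0,0],[0,0,0,0,0,0,0],[-1,0,0,0,0,0,0]]' 40;python3 -m creep '[[-1,0,0,0,0,0,0],[-1,0,0,0,0,0,0],[-1,0,0,0,0,0,0]]'
```

```text
t: 25.88
eef_pos: [0.5885, 0.2745, 0.0797]
tool_rot: [-0.0, 0.998, 0.057, 0.001]
contact_force: [0.3, 0.4, 0.2]
gripper_width: 0.297
grasp_force: 0.0
t: 26.25
eef_pos: [0.5886, 0.2752, 0.0801]
tool_rot: [-0.0, 0.998, 0.057, 0.001]
contact_force: [0.4, -0.9, 6.3]
gripper_width: 0.22
grasp_force: 39.7
```

```bash
python3 -m creep '[[-1,0,0,30,0,0,0],[-1,0,0,45,0,0,0],[-1,0,0,47,0,0,0],[-1,5,-50,0,0,0,0],[-1,4,-50,0,0,0,0]]';python3 -m creep '[[-1,4,-50,0,0,0,0],[-1,4,-50,0,0,0,0],[-1,4,-50,0,0,0,0],[-1,0,-49,0,0,0,0],[-1,0,0,0,0,0,0]]'; python3 -m creep '[[-1,0,0,0,0,0,0]]'; python3 -c "
from h import *
pins(.106)"
```

```text
t: 26.88
eef_pos: [0.5966, 0.1746, 0.2014]
tool_rot: [-0.0, 0.998, 0.058, 0.001]
contact_force: [0.6, -0.3, -1.3]
gripper_width: 0.218
grasp_force: 39.4
t: 27.5
eef_pos: [0.6082, -0.0302, 0.2]
tool_rot: [0.001, 0.999, 0.053, -0.0]
contact_force: [-0.9, 0.4, -0.9]
gripper_width: 0.221
grasp_force: 39.3
t: 27.62
eef_pos: [0.6083, -0.0232, 0.2005]
tool_rot: [-0.0, 0.998, 0.058, 0.0]
contact_force: [0.4, 0.5, -1.1]
gripper_width: 0.216
grasp_force: 39.3
[166.  200.6] 23 [0.5737 0.3413 0.106 ]
[169.  221.6] 23 [0.5066 0.3283 0.106 ]
```

```bash
python3 -m creep '[[-1,1,-0.5,-40,0,0,0],[-1,0,0,-40,0,0,0],[-1,0,0,-12,0,0,0],[-1,0,0,-5,0,0,0],[-1,0,0,0,0,0,0]]'; python3 -m creep '[[-1,0,0,-4,0,0,0],[-1,0,0,-4,0,0,0],[-1,0,0,-3,0,0,0],[-1,0,0,0,0,0,0]]'
```

```text
t: 28.3
eef_pos: [0.6102, -0.0238, 0.1044]
tool_rot: [-0.0, 0.998, 0.058, 0.001]
contact_force: [0.9, 0.4, -0.9]
gripper_width: 0.217
grasp_force: 39.4
t: 28.8
eef_pos: [0.6092, -0.0245, 0.0921]
tool_rot: [-0.0, 0.998, 0.057, -0.0]
contact_force: [-0.5, -0.1, -1.2]
gripper_width: 0.216
grasp_force: 39.4
```

```bash
python3 -m creep '[[-1,0,0,-4,0,0,0],[-1,0,0,-2,0,0,0],[-1,0,0,-2,0,0,0],[-1,0,0,-2,0,0,0],[-1,0,0,0,0,0,0]]'
```

```text
t: 29.42
eef_pos: [0.6104, -0.0244, 0.0856]
tool_rot: [0.001, 0.998, 0.057, 0.001]
contact_force: [-7.9, -0.9, 24.3]
gripper_width: 0.217
grasp_force: 42.0
```

Seated against the collar. Next pin.

```bash
python3 -m creep '[[0,0,0,2,0,0,0],[0,0,0,0,0,0,0],[0,0,0,0,0,0,0],[0,0,0,30,0,0,0],[0,0,0,45,0,0,0]]' ; python3 -m creep '[[0,0,0,38,0,0,0],[0,-6,60,0,0,0,0],[0,-6,60,0,0,0,0],[0,-6,60,0,0,0,0],[0,-6,60,0,0,0,0]]'; python3 -c "
from h import *
pins()"; python3 -m creep '[[0,-6,60,0,0,0,0],[0,-6,60,0,0,0,0],[0,0,4,0,0,0,0],[0,0,0,0,0,0,0],[0,0,0,0,0,0,0]]'
```

```text
t: 30.05
eef_pos: [0.6082, -0.0245, 0.1584]
tool_rot: [-0.0, 0.998, 0.057, -0.002]
contact_force: [-0.4, 0.4, 0.6]
gripper_width: 0.496
grasp_force: 0.0
t: 30.68
eef_pos: [0.5851, 0.2172, 0.1971]
tool_rot: [0.0, 0.998, 0.057, -0.0]
contact_force: [1.0, -0.2, -0.8]
gripper_width: 0.499
grasp_force: 0.0
[281.1 192.6] 17 [ 0.6073 -0.0243  0.106 ]
[166.  200.6] 23 [0.5737 0.3413 0.106 ]
[282.4 211.5] 17 [ 0.5461 -0.0293  0.106 ]
[168.9 221.5] 24 [0.5069 0.3284 0.106 ]
t: 31.35
eef_pos: [0.5743, 0.3373, 0.1969]
tool_rot: [0.001, 0.998, 0.056, -0.0]
contact_force: [0.0, -0.5, 0.4]
gripper_width: 0.501
grasp_force: 0.0
```

```bash
python3 -m creep '[[0,0,4,-45,0,0,0],[0,0,0,-45,0,0,0],[0,0,0,-30,0,0,0],[0,0,0,0,0,0,0],[-1,0,0,0,0,0,0]]' 40;python3 -m creep '[[-1,0,0,0,0,0,0],[-1,0,0,0,0,0,0],[-1,0,0,0,0,0,0]]'
```

```text
t: 31.98
eef_pos: [0.5746, 0.3432, 0.0788]
tool_rot: [-0.0, 0.998, 0.057, 0.001]
contact_force: [-0.3, 0.9, 0.2]
gripper_width: 0.302
grasp_force: 0.4
t: 32.35
eef_pos: [0.5748, 0.3433, 0.0792]
tool_rot: [0.0, 0.998, 0.057, 0.001]
contact_force: [1.1, -2.9, 6.7]
gripper_width: 0.216
grasp_force: 39.3
```

```bash
python3 -m creep '[[-1,0,0,30,0,0,0],[-1,0,0,45,0,0,0],[-1,0,0,47,0,0,0],[-1,-3,-54,0,0,0,0],[-1,-3,-54,0,0,0,0]]';python3 -m creep '[[-1,-3,-54,0,0,0,0],[-1,-3,-54,0,0,0,0],[-1,-3,-54,0,0,0,0],[-1,-3,-54,0,0,0,0],[-1,-3,-54,0,0,0,0]]'; python3 -m creep '[[-1,-2,-56,0,0,0,0],[-1,0,0,0,0,0,0],[-1,0,0,0,0,0,0]]'; python3 -c "
from h import *
pins(.106)"
```

```text
t: 32.98
eef_pos: [0.5673, 0.2355, 0.2005]
tool_rot: [-0.001, 0.998, 0.058, 0.001]
contact_force: [0.9, -0.6, -1.8]
gripper_width: 0.216
grasp_force: 39.5
t: 33.6
eef_pos: [0.5524, -0.0357, 0.2]
tool_rot: [-0.0, 0.998, 0.058, 0.001]
contact_force: [0.1, -0.3, -0.9]
gripper_width: 0.216
grasp_force: 39.5
t: 33.98
eef_pos: [0.5506, -0.0898, 0.1997]
tool_rot: [-0.0, 0.998, 0.057, 0.0]
contact_force: [0.5, 0.8, -0.9]
gripper_width: 0.218
grasp_force: 39.4
[281.1 192.6] 17 [ 0.6073 -0.0243  0.106 ]
[282.4 211.5] 17 [ 0.5461 -0.0293  0.106 ]
[169.  221.5] 24 [0.5069 0.3281 0.106 ]
```

```bash
python3 -m creep '[[-1,1,-1,-40,0,0,0],[-1,0,0,-40,0,0,0],[-1,0,0,-12,0,0,0],[-1,0,0,-5,0,0,0],[-1,0,0,0,0,0,0]]'; python3 -m creep '[[-1,0,0,-4,0,0,0],[-1,0,0,-4,0,0,0],[-1,0,0,-4,0,0,0],[-1,0,0,-2,0,0,0],[-1,0,0,0,0,0,0]]';python3 -m creep '[[-1,0,0,-2,0,0,0],[-1,0,0,-2,0,0,0],[-1,0,0,0,0,0,0]]'
```

```text
t: 34.65
eef_pos: [0.5522, -0.0909, 0.1033]
tool_rot: [0.0, 0.998, 0.058, 0.001]
contact_force: [0.1, -0.9, -1.5]
gripper_width: 0.215
grasp_force: 39.5
t: 35.28
eef_pos: [0.5513, -0.0914, 0.0881]
tool_rot: [-0.0, 0.998, 0.057, -0.0]
contact_force: [0.3, -0.7, -0.6]
gripper_width: 0.222
grasp_force: 39.5
t: 35.65
eef_pos: [0.5518, -0.0915, 0.0851]
tool_rot: [0.0, 0.998, 0.057, 0.0]
contact_force: [-2.0, -0.0, 6.0]
gripper_width: 0.221
grasp_force: 40.1
```

```bash
python3 -m creep '[[-1,0,0,-2,0,0,0],[-1,0,0,0,0,0,0]]'; python3 -m creep '[[0,0,0,2,0,0,0],[0,0,0,0,0,0,0],[0,0,0,0,0,0,0],[0,0,0,30,0,0,0],[0,0,0,45,0,0,0]]' ; python3 -m creep '[[0,0,0,40,0,0,0],[0,-6,60,0,0,0,0],[0,-6,60,0,0,0,0],[0,-6,60,0,0,0,0],[0,-6,60,0,0,0,0]]'; python3 -c "
from h import *
pins()"; python3 -m creep '[[0,-6,60,0,0,0,0],[0,-6,60,0,0,0,0],[0,-9,59,0,0,0,0],[0,0,0,0,0,0,0],[0,0,0,0,0,0,0]]'
```

```text
t: 35.9
eef_pos: [0.5523, -0.0917, 0.0848]
tool_rot: [0.001, 0.998, 0.057, 0.001]
contact_force: [-6.7, -0.6, 20.3]
gripper_width: 0.217
grasp_force: 41.7
t: 36.52
eef_pos: [0.5502, -0.0914, 0.1586]
tool_rot: [-0.001, 0.998, 0.057, -0.002]
contact_force: [0.8, -0.5, 0.7]
gripper_width: 0.5
grasp_force: 0.0
t: 37.15
eef_pos: [0.5271, 0.1501, 0.1992]
tool_rot: [0.0, 0.998, 0.057, 0.0]
contact_force: [1.0, 0.7, -0.0]
gripper_width: 0.506
grasp_force: 0.0
[281.1 192.6] 17 [ 0.6073 -0.0243  0.106 ]
[301.8 210.6] 16 [ 0.5503 -0.0909  0.106 ]
[282.4 211.5] 17 [ 0.5461 -0.0293  0.106 ]
[168.9 221.5] 24 [0.5069 0.3284 0.106 ]
t: 37.83
eef_pos: [0.5065, 0.3268, 0.1988]
tool_rot: [0.001, 0.998, 0.057, -0.0]
contact_force: [0.1, -0.2, 0.0]
gripper_width: 0.499
grasp_force: 0.0
```

```bash
python3 -m creep '[[0,0.5,1.5,-45,0,0,0],[0,0,0,-45,0,0,0],[0,0,0,-31,0,0,0],[0,0,0,0,0,0,0],[-1,0,0,0,0,0,0]]' 40;python3 -m creep '[[-1,0,0,0,0,0,0],[-1,0,0,0,0,0,0],[-1,0,0,0,0,0,0]]'
```

```text
t: 38.45
eef_pos: [0.5082, 0.3285, 0.0796]
tool_rot: [-0.0, 0.998, 0.056, 0.001]
contact_force: [0.1, -0.2, 0.3]
gripper_width: 0.3
grasp_force: 0.0
t: 38.83
eef_pos: [0.508, 0.3293, 0.0798]
tool_rot: [-0.0, 0.998, 0.057, 0.001]
contact_force: [-0.3, -1.0, 6.1]
gripper_width: 0.221
grasp_force: 39.8
```

```bash
python3 -m creep '[[-1,0,0,30,0,0,0],[-1,0,0,45,0,0,0],[-1,0,0,47,0,0,0],[-1,13,-52,0,0,0,0],[-1,13,-52,0,0,0,0]]';python3 -m creep '[[-1,13,-52,0,0,0,0],[-1,13,-52,0,0,0,0],[-1,13,-52,0,0,0,0],[-1,13,-52,0,0,0,0],[-1,13,-52,0,0,0,0]]'; python3 -m creep '[[-1,15,-51,0,0,0,0],[-1,0,0,0,0,0,0],[-1,0,0,0,0,0,0]]'
```

```text
t: 39.45
eef_pos: [0.5332, 0.2246, 0.2014]
tool_rot: [-0.0, 0.998, 0.058, 0.001]
contact_force: [1.6, -0.3, -1.1]
gripper_width: 0.217
grasp_force: 39.4
t: 40.08
eef_pos: [0.5981, -0.0365, 0.2007]
tool_rot: [0.0, 0.998, 0.058, 0.0]
contact_force: [0.8, 0.3, -1.0]
gripper_width: 0.217
grasp_force: 39.4
t: 40.45
eef_pos: [0.6127, -0.0853, 0.2003]
tool_rot: [-0.0, 0.998, 0.057, -0.0]
contact_force: [0.8, 0.1, -1.6]
gripper_width: 0.216
grasp_force: 39.3
```

```bash
python3 -m creep '[[-1,0.5,0,-40,0,0,0],[-1,0,0,-40,0,0,0],[-1,0,0,-12,0,0,0],[-1,0,0,-5,0,0,0],[-1,0,0,0,0,0,0]]'; python3 -m creep '[[-1,0,0,-4,0,0,0],[-1,0,0,-4,0,0,0],[-1,0,0,-4,0,0,0],[-1,0,0,-2,0,0,0],[-1,0,0,0,0,0,0]]';python3 -m creep '[[-1,0,0,-2,0,0,0],[-1,0,0,-2,0,0,0],[-1,0,0,0,0,0,0]]'
```

```text
t: 41.08
eef_pos: [0.6141, -0.0853, 0.1044]
tool_rot: [-0.0, 0.998, 0.058, 0.001]
contact_force: [0.2, -0.4, -0.9]
gripper_width: 0.216
grasp_force: 39.4
t: 41.7
eef_pos: [0.6133, -0.086, 0.0891]
tool_rot: [-0.0, 0.998, 0.057, -0.0]
contact_force: [-0.4, 0.0, -0.5]
gripper_width: 0.215
grasp_force: 39.4
t: 42.08
eef_pos: [0.6138, -0.0861, 0.0859]
tool_rot: [0.0, 0.998, 0.057, 0.0]
contact_force: [-0.7, -0.4, 3.9]
gripper_width: 0.219
grasp_force: 39.8
```

Push home, release, retreat and check.

```bash
python3 -m creep '[[-1,0,0,-2,0,0,0],[-1,0,0,0,0,0,0]]'; python3 -m creep '[[0,0,0,2,0,0,0],[0,0,0,0,0,0,0],[0,0,0,0,0,0,0],[0,0,0,30,0,0,0],[0,0,0,45,0,0,0]]' ; python3 -m creep '[[0,0,0,60,0,0,0],[0,0,0,60,0,0,0],[0,-50,-30,0,0,0,0],[0,-50,-30,0,0,0,0],[0,-50,-30,0,0,0,0]]'; python3 -m creep '[[0,-40,-45,0,0,0,0],[0,-20,-55,0,0,0,0],[0,0,-55,0,0,0,0],[0,0,-40,0,0,0,0],[0,0,0,0,0,0,0]]'; python3 - <<'E'
from h import *
for n in('top','scene'):
    p,d=read_camera(n);orange(n,p,d)
    if n=='top': disc(p,.112);a=cv2.resize(p[175:245,250:355,::-1],(560,374),interpolation=cv2.INTER_CUBIC)
    else: b=cv2.resize(p[175:265,230:350,::-1],(800,600),interpolation=cv2.INTER_CUBIC)
cv2.imwrite('pics/f1.png',b);cv2.imwrite('pics/f2.png',a)
E
```

```text
t: 42.32
eef_pos: [0.6145, -0.0862, 0.0854]
tool_rot: [0.001, 0.998, 0.057, 0.001]
contact_force: [-3.5, -1.7, 13.3]
gripper_width: 0.221
grasp_force: 40.9
t: 42.95
eef_pos: [0.6122, -0.086, 0.1594]
tool_rot: [-0.0, 0.998, 0.057, -0.002]
contact_force: [-0.7, -0.6, 0.3]
gripper_width: 0.501
grasp_force: 0.0
t: 43.58
eef_pos: [0.4618, -0.1768, 0.2801]
tool_rot: [0.0, 0.998, 0.057, -0.0]
contact_force: [0.0, -0.3, 0.2]
gripper_width: 0.498
grasp_force: 0.0
t: 44.2
eef_pos: [0.4022, -0.3742, 0.2796]
tool_rot: [-0.0, 0.999, 0.055, -0.0]
contact_force: [-0.4, 1.0, -0.1]
gripper_width: 0.499
grasp_force: 0.0
top [300 209   5   5  10] ztop 0.1137 mean [ 0.5493 -0.0899  0.1107] bb [ 0.5421 -0.098   0.1064] [ 0.555  -0.085   0.1165]
top [280 210   5   5  13] ztop 0.1127 mean [ 0.5452 -0.0287  0.1105] bb [ 0.5372 -0.0346  0.1063] [ 0.5511 -0.0219  0.1148]
[300.6 191.2] 16 [ 0.6117 -0.0861  0.112 ]
[281.1 192.6] 17 [ 0.6061 -0.0242  0.112 ]
[302.  210.5] 16 [ 0.5498 -0.0914  0.112 ]
[282.4 211.5] 17 [ 0.5452 -0.0293  0.112 ]
scene [281 191   6  13  50] ztop 0.1082 mean [ 0.5742 -0.0429  0.1276] bb [-0.0898 -0.091   0.1002] [0.6133 0.7352 0.5669]
scene [268 199   6  18  96] ztop 0.1065 mean [ 0.6027 -0.0187  0.1049] bb [ 0.5981 -0.027   0.0986] [ 0.6086 -0.0132  0.1111]
scene [298 198   6  18  87] ztop 0.1049 mean [ 0.5456 -0.0863  0.1035] bb [ 0.5414 -0.0955  0.097 ] [ 0.551  -0.0814  0.1093]
scene [285 205   6  18  94] ztop 0.1044 mean [ 0.5411 -0.0238  0.1035] bb [ 0.536  -0.0305  0.0975] [ 0.5462 -0.0186  0.1095]
```

View pics/f1.png

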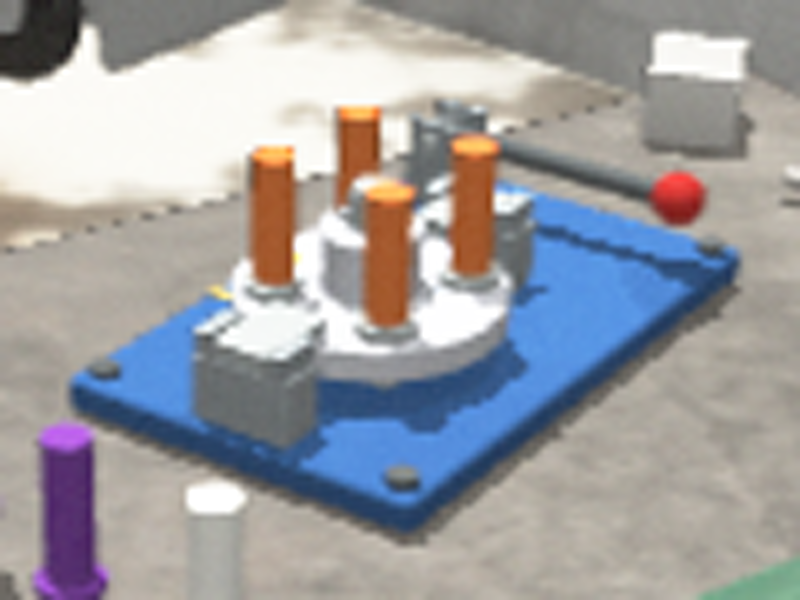

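View pics/f2.png

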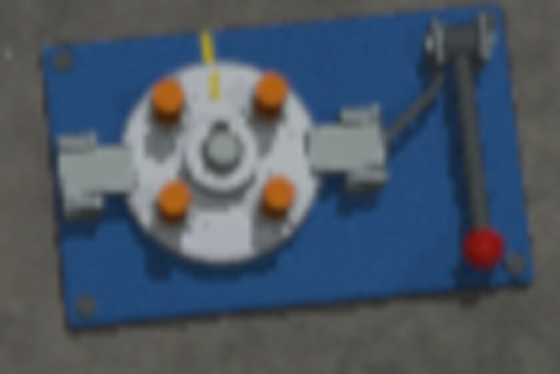

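All four pins stand upright with collars on the flange (tops at crop (168,100), (271,93), (278,196), (174,200)). The dogs are over the flange and the lever is down, with the ball at (483,248).

```bash
python3 -c "
from station import *
print(hand_in())"
```

```text
the job is handed in; nothing more can be done
None
```

The job is handed in: the final pictures show the hub fully home, the lever down with both dogs over the flange, and all four orange pins upright in the bores to their collars; I never touched the micrometer, and no verdict came back on hand-in.

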